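Put the stacked press pads back in their storage blocks

ROBOT

A 7-joint arm with a two-finger parallel gripper is mounted at the origin on a cart in front of the work surface, level with it; the furniture and walls round the work are solid. World frame = base frame: x ahead of the robot, y to its left, z up, the work surface at z = 0. Lengths are in m, angles in rad, forces in N, time in s.
With the tool pointing down it reaches from about 0.425 to 0.875 m from the base axis. Payload 4.7 kg.
Tool frame: the origin (TCP) lies midway between the tips of the shut fingers; the grasp point (between the pads) lies 19 mm behind it; x points along the fingers, z is the direction in which the jaws open and shut, and the axes are right-handed (so a half turn about x gives the same grasp; the last joint's range is limited). The gripper opens to 87 mm and grips with 3 to 60 N. Pads are 19 mm wide; open, the fingers measure 117 mm over their backs; the gripper's body (75 mm by 190 mm) begins 51 mm behind the grasp point.
Start: joints at [-1.1, 0.321, -0.07, 1.45, 0.023, 1.371, -0.057], TCP at [0.287, 0.583, 0.223] pointing down, gripper open.
Joint ranges: [-2.86, 2.86], [-0.3, 2.09], [-1.38, 1.24], [0.06, 2.45], [-1.56, 4.7], [0.09, 2.05], [-2.69, 2.69]. Speed limits (rad/s): [2.57, 2.57, 3.14, 3.14, 3.14, 3.14, 3.14].

INTERFACE

Orientations are given as a rotation vector (axis times angle).
In Python, from bench import ctrl gives the robot as it stands.
- The arm moves only by the shell command python3 -m pendant 'ROWS' [OPENING] [FORCE]. ROWS is JSON, a list of rows, each an object with "travel": the shift along the tool's x, y, z in m, a list of three; "twist": the turn about the tool's x in rad. In form: [{"travel": [x, y, z], "twist": twist}, ...]. A call has 1 to 10 rows; each row is the pose to reach, as a shift and turn from the pose measured when the call began, along the tool's axes at that moment; what a row does not reach only later rows make up. A row lasts 1/8 s, in which the tool goes at most 62.5 mm and 10.7 degrees, less where a joint would pass 70% of its speed; a pose out of reach is approached as far as the arm can. A call with a gripper value outside its range is refused whole. OPENING is the opening, from -1 (shut) to 1 (fully open), so that 0 is half open, set as the call begins (- or left out, the last holds). The fingers move at their own pace and stop on an object; FORCE is the grip in N (left out, the last holds). Time passes only in rows, so rows that repeat a pose let the fingers close. It gives the time, the measured TCP pose, the force and the opening at its end, in the units of the state.
- ctrl.get_state(): the state, without advancing time (a new reading comes with each control period).
- ctrl.get_image(name): name is "scene" or "top" or "wrist"; returns the picture (480x640x3 uint8, red, green, blue); there is no depth.
- ctrl.camera_model(name): a dict with "K" (3x3 intrinsics, pixels), "distortion" ([k1, k2, p1, p2, k3] as OpenCV has them; the pictures are not rectified), "rvec" (rotation vector, rad) and "tvec" (3), from world to camera coordinates, as OpenCV has them; the wrist camera has in their place "T_tool_cam" (4x4, takes a point from camera to tool coordinates, whose origin is the TCP and whose axes are the tool frame's). Camera axes: x right, y down, z forward; pixel columns grow to the right and rows downward; lengths in m; the calibration is good to about 2 mm. A picture is of the moment at which its call begins: read the wrist's pose just before it. camera_model takes no time and is no camera call.
- ctrl.close_job(): hands the job in, once; it reports no verdict.
The state is a dict: "time": time; "joint_positions": joint angles; "qd": joint speeds; "joint_torque": joint torques, N m; "position": TCP position; "tool_rot": TCP orientation; "ft_force": force on the tool from outside, world axes, zero at the start; "torque": the same for the moment, N m; "grip_width": opening from 0.0 (shut) to 1.0 (fully open).
Only numpy, scipy, OpenCV 4.12 (cv2) and the standard library are available. Lean on these libraries where they do the work, as an engineer would, in place of code of your own. Each camera call takes 0.05 s, during which the arm holds its last target.

TASK

The four round press pads have been left in a stack on the table. Take the stack apart and put every pad away in its own plywood storage block, the one whose round recess is just a little wider than the pad, so that each lies flat on the floor of its recess. Leave the two small bottles that stand among the blocks where they are.

Things in the scene. Friction and masses are not known exactly. Their poses are not given: they have to be found in the camera images.
- pad_66: the widest of the four press pads: a plain round aluminium disc, 66 mm in diameter and 28 mm high, flat on both faces. Origin: centre of its underside; z up. At the start the four pads stand in one stack on the table, widest at the bottom, narrowest on top, each up to about 4 mm off the centre of the one beneath.
- pad_52: the second widest of the four press pads: a plain round aluminium disc, 52 mm in diameter and 28 mm high, flat on both faces. Origin: centre of its underside; z up. At the start the four pads stand in one stack on the table, widest at the bottom, narrowest on top, each up to about 4 mm off the centre of the one beneath.
- pad_38: the second narrowest of the four press pads: a plain round aluminium disc, 38 mm in diameter and 28 mm high, flat on both faces. Origin: centre of its underside; z up. At the start the four pads stand in one stack on the table, widest at the bottom, narrowest on top, each up to about 4 mm off the centre of the one beneath.
- pad_24: the narrowest of the four press pads: a plain round aluminium disc, 24 mm in diameter and 28 mm high, flat on both faces. Origin: centre of its underside; z up. At the start the four pads stand in one stack on the table, widest at the bottom, narrowest on top, each up to about 4 mm off the centre of the one beneath.
- block_66: the widest pad's storage block: a plywood block 98 x 98 x 14 mm, fixed to the table, with one round recess in the middle of its top, 78 mm in diameter (12 mm wider than its pad, the mouth bevelled by 2 mm) and 7 mm deep, its floor lined in black. All four blocks are alike but for the width of the recess. Origin: centre of its underside on the table; z up, x and y along its sides; the recess floor lies 7 mm above the origin.
- block_52: the second widest pad's storage block: a plywood block 98 x 98 x 14 mm, fixed to the table, with one round recess in the middle of its top, 64 mm in diameter (12 mm wider than its pad, the mouth bevelled by 2 mm) and 7 mm deep, its floor lined in black. All four blocks are alike but for the width of the recess. Origin: centre of its underside on the table; z up, x and y along its sides; the recess floor lies 7 mm above the origin.
- block_38: the second narrowest pad's storage block: a plywood block 98 x 98 x 14 mm, fixed to the table, with one round recess in the middle of its top, 50 mm in diameter (12 mm wider than its pad, the mouth bevelled by 2 mm) and 7 mm deep, its floor lined in black. All four blocks are alike but for the width of the recess. Origin: centre of its underside on the table; z up, x and y along its sides; the recess floor lies 7 mm above the origin.
- block_24: the narrowest pad's storage block: a plywood block 98 x 98 x 14 mm, fixed to the table, with one round recess in the middle of its top, 36 mm in diameter (12 mm wider than its pad, the mouth bevelled by 2 mm) and 7 mm deep, its floor lined in black. All four blocks are alike but for the width of the recess. Origin: centre of its underside on the table; z up, x and y along its sides; the recess floor lies 7 mm above the origin.
- dye_bottle: brown bottle with a black cap, 42 mm in diameter, 85 mm high, standing loose among the blocks. Origin: centre of its underside. To be left standing where it is.
- drop_bottle: small dark bottle with a white cap, 30 mm in diameter, 62 mm high, standing loose among the blocks. Origin: centre of its underside. To be left standing where it is.
Not all that is in view belongs to the job. What is shaped like the pad_24 but green or red is not meant.

How it is judged:
At the end, for the whole second after the job is handed in: Each of the four pads lies flat (tilt under 0.08 rad) in the recess of its own block, its underside on the recess floor (7 mm above the block's underside, within 2.5 mm) and its centre within 10 mm of the block's centre; all pads are released and at rest (horizontal distance between pad_66 and block_66 below 0.01 m and z of pad_66 in the frame of block_66 between 0.0045 and 0.0095 m and angle between each of pad_66, pad_52, pad_38, pad_24's own z axis and vertical below 0.08 rad and linear speed of each of pad_66, pad_52, pad_38, pad_24 below 0.02 m/s and angular speed of each of pad_66, pad_52, pad_38, pad_24 below 0.2 rad/s and contact force between each of pad_66, pad_52, pad_38, pad_24 and the fingers below 0.1 N and horizontal distance between pad_52 and block_52 below 0.01 m and z of pad_52 in the frame of block_52 between 0.0045 and 0.0095 m and horizontal distance between pad_38 and block_38 below 0.01 m and z of pad_38 in the frame of block_38 between 0.0045 and 0.0095 m and horizontal distance between pad_24 and block_24 below 0.01 m and z of pad_24 in the frame of block_24 between 0.0045 and 0.0095 m); the robot touches nothing.
It fails at once if the brown bottle is shifted by more than 20 mm or knocked over (distance of dye_bottle from where it was at the start of the episode above 0.02 m or angle between dye_bottle's own z axis and vertical above 0.35 rad).
It fails at once if the small dark bottle is shifted by more than 20 mm or knocked over (distance of drop_bottle from where it was at the start of the episode above 0.02 m or angle between drop_bottle's own z axis and vertical above 0.35 rad).
It also fails if it takes over 120 s, if anything falls off the work surface, if the arm or the gripper's body presses on something with over 40 N, if the wrist force passes 120 N, or if a joint passes its speed limit or range.

## Working session

There is one attempt and no reset: what is moved stays moved. The work goes in short steps, Python scripts to look and compute and a shell command to move; the robot and the scene stay as the last step left them, time stands still between calls to the robot, and variables do not carry over. Pictures are saved under pics/ and viewed, and the job is handed in when it is done.

```bash
mkdir -p pics; ls
cat > h.py <<'E'
import numpy as np, cv2
from bench import ctrl
def R(v): return cv2.Rodrigues(np.array(v,float))[0]
def save(im,n): cv2.imwrite('pics/'+n,im[:,:,::-1])
def cam(name,st=None):
    m=ctrl.camera_model(name); K=np.array(m['K']); d=np.array(m['distortion'])
    if 'rvec' in m:
        Rw=R(m['rvec']); t=np.array(m['tvec']).ravel()
        return K,d,Rw.T,-Rw.T@t
    st=st or ctrl.get_state(); T=np.array(m['T_tool_cam']); Rt=R(st['tool_rot'])
    return K,d,Rt@T[:3,:3],Rt@T[:3,3]+np.array(st['position'])
def onplane(c,px,z):
    K,d,Rc,o=c
    p=cv2.undistortPoints(np.array(px,float).reshape(-1,1,2),K,d).reshape(-1,2)
    r=np.c_[p,np.ones(len(p))]@Rc.T
    return o+r*((z-o[2])/r[:,2])[:,None]
def proj(c,P):
    K,d,Rc,o=c
    return cv2.projectPoints(np.array(P,float).reshape(-1,3),cv2.Rodrigues(Rc.T)[0],-Rc.T@o,K,d)[0].reshape(-1,2)
E
python3 - <<'E'
from h import *
st=ctrl.get_state(); print(st['position'],st['tool_rot'],st['grip_width'],st['ft_force']); print(R(st['tool_rot']).round(3))
for n in ['scene','top','wrist']: save(ctrl.get_image(n),n+'0.png'); m=ctrl.camera_model(n); print(n,cam(n)[3].round(3),np.array(m['K']).round(0).tolist(), m.get('T_tool_cam'))
E
```

```text
pics
[0.28650858 0.58284823 0.22145177] [-0.86761096  1.39291522  0.86581532] 1.003408363819908 [ 0.32246159 -0.62667742  0.30852338]
[[-0.001 -0.897  0.441]
 [-0.002  0.441  0.897]
 [-1.    -0.    -0.002]]
scene [-0.042 -0.611  0.718] [[513.0, 0.0, 323.0], [0.0, 513.0, 240.0], [0.0, 0.0, 1.0]] None
top [0.353 0.05  1.156] [[574.0, 0.0, 324.0], [0.0, 574.0, 240.0], [0.0, 0.0, 1.0]] None
wrist [0.225 0.612 0.384] [[383.0, 0.0, 329.0], [0.0, 383.0, 237.0], [0.0, 0.0, 1.0]] [[-3.93294136e-04 -2.46395375e-01  9.69169317e-01 -1.62424609e-01]
 [-9.01214080e-04 -9.69168911e-01 -2.46395638e-01  6.82833427e-02]
 [ 9.99999517e-01 -9.70334994e-04  1.59113468e-04 -1.36050211e-03]
 [ 0.00000000e+00  0.00000000e+00  0.00000000e+00  1.00000000e+00]]
```

View pics/top0.png

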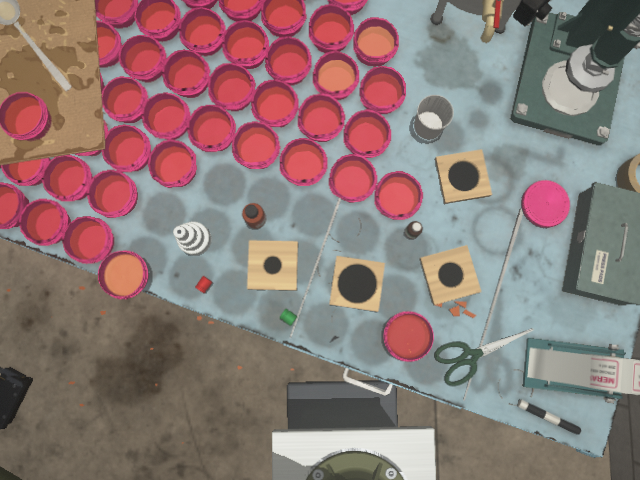

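View pics/scene0.png

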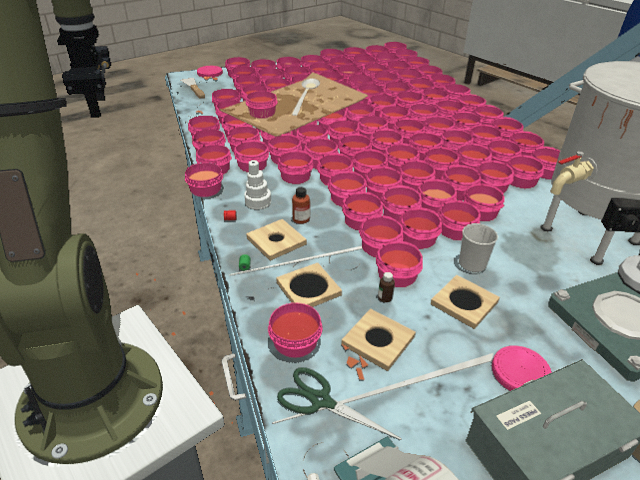

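View pics/wrist0.png

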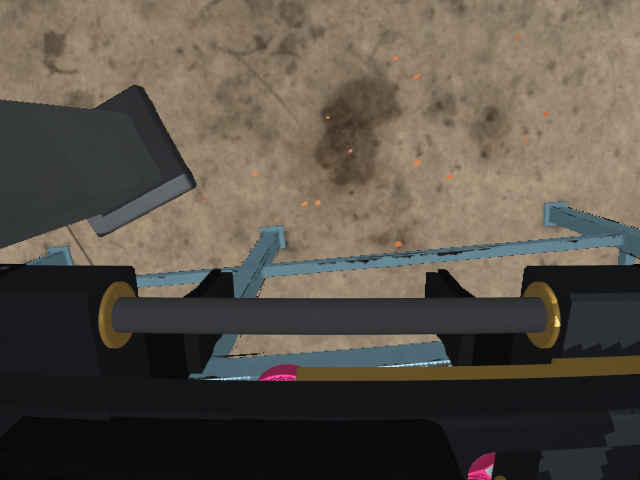

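The top view shows the stack at (190,236) and the blocks at (272,265), (357,284), (450,275) and (464,176). The bottles are at (254,215) brown and (413,230) white-capped. The red (204,284) and green (289,317) cylinders are decoys. Next I measure the blocks and the stack.

```bash
cat > m.py <<'E'
from h import *
for n,f in [('top','top0.png'),('scene','scene0.png')]:
    im=cv2.imread('pics/'+f); c=cam(n); hsv=cv2.cvtColor(im,cv2.COLOR_BGR2HSV)
    wood=cv2.inRange(hsv,(10,50,140),(28,255,255))
    k,l,s,_=cv2.connectedComponentsWithStats(wood)
    for i in range(1,k):
        if 700<s[i,4]<6000 and s[i,1]>120 and .4<s[i,2]/s[i,3]<2.2:
            cn=cv2.findContours((l==i).astype(np.uint8),cv2.RETR_CCOMP,cv2.CHAIN_APPROX_NONE)
            cs,h=cn
            o=max(cs,key=cv2.contourArea)
            holes=[q for q,hh in zip(cs,h[0]) if hh[3]>=0]
            if not holes: continue
            q=max(holes,key=cv2.contourArea)
            W=onplane(c,o.reshape(-1,2),.014)[:,:2]; H=onplane(c,q.reshape(-1,2),.014)[:,:2]
            r=cv2.minAreaRect(W.astype(np.float32)*1000); (cx,cy),rad=cv2.minEnclosingCircle(H.astype(np.float32)*1000)
            e=cv2.fitEllipse(H.astype(np.float32)*1000)
            print(n,s[i,:2]+s[i,2:4]//2,'block',np.round(r[0],1),np.round(r[1],1),round(r[2],1),'hole',np.round(e[0],1),np.round(e[1],1))
im=cv2.imread('pics/top0.png'); a=cv2.resize(im[200:280,150:270],None,fx=6,fy=6,interpolation=cv2.INTER_CUBIC)
im2=cv2.imread('pics/scene0.png'); b=cv2.resize(im2[145:265,190:330],None,fx=4,fy=4,interpolation=cv2.INTER_CUBIC)
cv2.imwrite('pics/ct.png',a); cv2.imwrite('pics/cs.png',b)
E
python3 m.py
```

```text
top [464 176] block [ 654.  -242.1] [98.5 98.6] 8.6 hole [ 653.7 -241.8] [65.9 66.9]
top [272 265] block [477.2 151.6] [98.9 98.5] 87.8 hole [477.1 151.7] [37.4 38. ]
top [451 276] block [ 450.4 -204.3] [99.3 98.4] 14.3 hole [ 450.8 -204.2] [51.6 52.5]
top [357 284] block [437.  -16.7] [98.6 98.4] 80.3 hole [437.2 -17. ] [79.5 79.9]
scene [110 176] block [275.1 655.3] [224.2 128.1] 80.3 hole [268.8 636.4] [19.1 32.3]
scene [123 230] block [219.4 397.8] [209.9 149.3] 71.9 hole [246.4 437.1] [34.2 43.7]
scene [182 266] block [266.3 210.1] [336.7  98.3] 68.4 hole [208.2  76.8] [10.3 21.8]
scene [276 237] block [475.2 152.4] [100.6  99.6] 87.5 hole [474.1 150.5] [35.6 36.8]
scene [309 284] block [433.7 -19.8] [108.5  99. ] 80.4 hole [433.5 -17.3] [76.7 78.9]
scene [465 300] block [ 650.6 -241.6] [99.8 98. ] 8.2 hole [ 648.9 -242.4] [63.6 65.2]
scene [378 338] block [ 447.6 -203.4] [99.3 98.8] 14.0 hole [ 446.6 -204.3] [49.2 50.9]
```

```bash
ls pics
```

```text
cs.png
ct.png
scene0.png
top0.png
wrist0.png
```

View pics/ct.png

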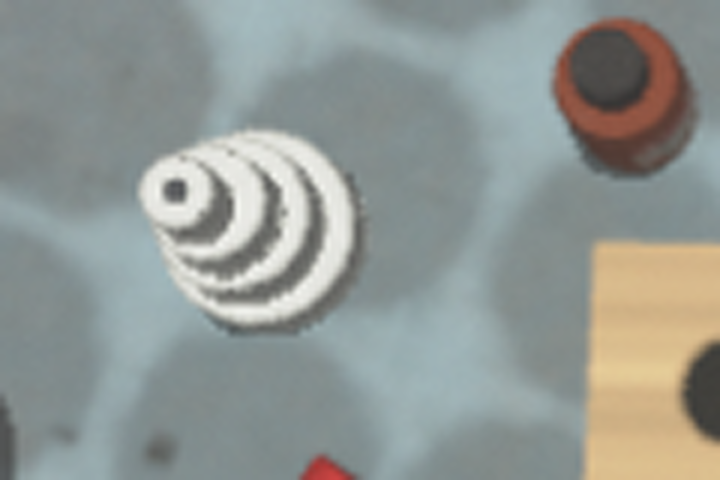

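View pics/cs.png

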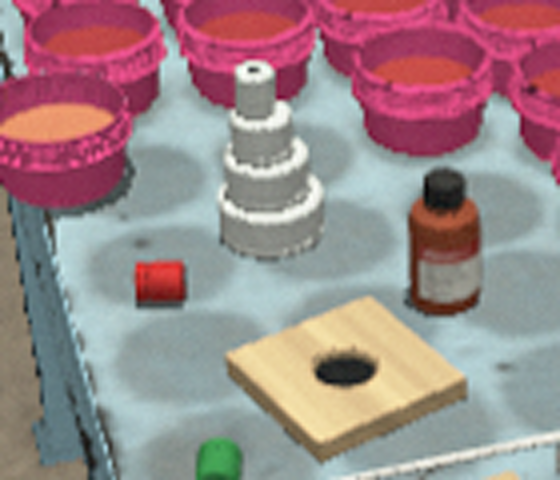

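```bash
cat > m2.py <<'E'
from h import *
im=cv2.imread('pics/top0.png'); c=cam('top')
f=lambda u,v:(150+(u+.5)/6-.5,200+(v+.5)/6-.5)
print('pad24 dot',onplane(c,[f(176,190)],.112))
# outer arcs, read off the crop (right/top edges of each white ring)
arc={'66':([(265,129),(310,142),(345,178),(356,220),(345,270),(310,312),(270,330)],.028),
'52':([(232,140),(280,155),(306,190),(312,225),(300,262),(275,285),(245,295)],.056),
'38':([(205,143),(240,153),(264,185),(266,215),(250,245),(225,260)],.084),
'24':([(140,190),(150,165),(178,152),(205,163),(215,190),(205,218),(178,232)],.112)}
for k,(p,z) in arc.items():
    W=onplane(c,[f(*q) for q in p],z)[:,:2]*1000
    A=np.c_[2*W,np.ones(len(W))]; s=np.linalg.lstsq(A,(W**2).sum(1),rcond=None)[0]
    print(k,s[:2].round(1),'r',np.sqrt(s[2]+s[:2]@s[:2]).round(1))
print('brown cap',onplane(c,[f(608,68)],.085),'drop cap',onplane(c,[(413,228)],.062))
for k,px in {'potA':(352,178),'potB':(398,194),'potC':(172,163),'potD':(112,193),'potE':(125,275),'pot F':(407,336)}.items(): print(k,onplane(c,[px],.05)[0,:2].round(3))
c2=cam('wrist'); st=ctrl.get_state(); Rt=R(st['tool_rot']); 
print('tcp px',proj(c2,[np.array(st['position'])+Rt@np.array(v) for v in [(0,0,0),(0,0,.05),(0,0,-.05),(.1,0,0),(.15,.0,0)]]).round())
E
python3 m2.py
```

```text
pad24 dot [[0.53189374 0.31540861 0.112     ]]
66 [532.6 310.4] r 34.2
52 [531.6 310.7] r 25.8
38 [532.1 312.9] r 19.4
24 [531.3 315. ] r 12.1
brown cap [[0.5730499  0.18518956 0.085     ]] drop cap [[ 0.53806184 -0.12551175  0.062     ]]
potA [ 0.643 -0.011]
potB [ 0.609 -0.101]
potC [0.681 0.348]
potD [0.622 0.467]
potE [0.458 0.436]
pot F [ 0.332 -0.107]
tcp px [[332. 294.]
 [441. 294.]
 [223. 294.]
 [331. 239.]
 [330. 224.]]
```

```bash
cat > go.py <<'E'
import sys; from h import *
def go(x,y,z,az):
    st=ctrl.get_state(); Rt=R(st['tool_rot']); p=np.array(st['position'])
    d=Rt.T@(np.array([x,y,z])-p); zz=Rt[:,2]; cur=np.arctan2(zz[1],zz[0]); a=np.deg2rad(az)
    D=(cur-a+np.pi)%(2*np.pi)-np.pi   # +twist about tool x (down) lowers world azimuth
    j7=st['joint_positions']
    print('t',round(st['time'],2),'pos',p.round(4),'az',np.rad2deg(cur).round(1),'grip',round(st['grip_width'],3),'ft',np.round(st['ft_force'],1),'tilt',np.round(Rt[2,:],3))
    print('travel',d.round(4),'twist',round(D,3),'rows>=',int(max(np.ceil(np.linalg.norm(d)/.0625),np.ceil(abs(D)/.1867))),'q',np.round(j7,2))
if __name__=='__main__': go(*map(float,sys.argv[1:5]))
E
python3 go.py .532 .313 .25 30.5
```

```text
t 0.15 pos [0.2866 0.583  0.2218] az 63.8 grip 1.002 ft [ 0.  -0.2  0.9] tilt [-1.    -0.    -0.001]
travel [-0.028  -0.3393 -0.1341] twist 0.582 rows>= 6 q [-1.1   0.32 -0.07  1.45  0.02  1.37 -0.06]
```

```bash
python3 -m pendant '[{"travel":[-0.028,-0.17,-0.067],"twist":0.29},{"travel":[-0.028,-0.339,-0.134],"twist":0.582},{"travel":[-0.028,-0.339,-0.134],"twist":0.582},{"travel":[-0.028,-0.339,-0.134],"twist":0.582},{"travel":[-0.028,-0.339,-0.134],"twist":0.582},{"travel":[-0.028,-0.339,-0.134],"twist":0.582},{"travel":[-0.028,-0.339,-0.134],"twist":0.582},{"travel":[-0.028,-0.339,-0.134],"twist":0.582},{"travel":[-0.028,-0.339,-0.134],"twist":0.582}]' 1 20
python3 go.py .532 .313 .25 30.5
python3 - <<'E'
from h import *
st=ctrl.get_state(); im=ctrl.get_image('wrist'); save(im,'w1.png')
c=cam('wrist',st); print(proj(c,[(.532,.313,.112),(.532,.313,.084),(.532,.313,.056),(.532,.313,.028)]).round(0).tolist())
E
```

```text
time: 1.27
position: [0.5303, 0.3151, 0.2496]
tool_rot: [-0.42, 1.532, 0.419]
ft_force: [-0.3, -0.2, -0.2]
grip_width: 1.0
t 1.27 pos [0.5303 0.3151 0.2496] az 30.7 grip 1.0 ft [-0.3 -0.2 -0.2] tilt [-1.    -0.    -0.002]
travel [-0.0004 -0.0026  0.0004] twist 0.003 rows>= 1 q [-0.75  0.24  0.2   1.51 -0.05  1.4  -0.01]
[[332.0, 229.0], [332.0, 222.0], [332.0, 216.0], [332.0, 210.0]]
```

View pics/w1.png

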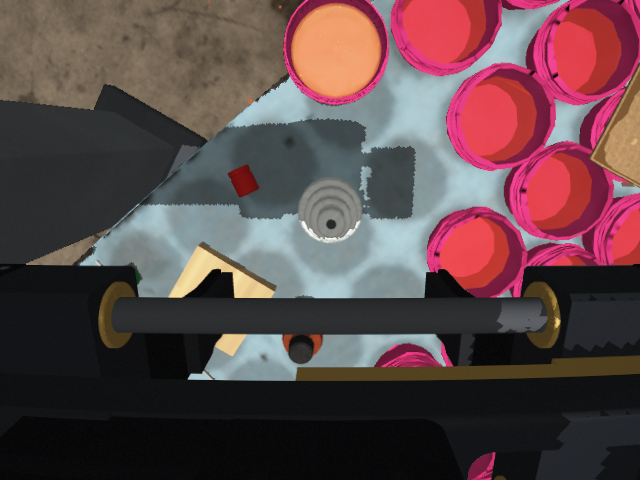

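Run:
```python
from h import *
im=cv2.imread('pics/w1.png'); cv2.imwrite('pics/w1c.png',cv2.resize(im[165:255,280:380],None,fx=6,fy=6,interpolation=cv2.INTER_CUBIC))
print(onplane(cam('wrist'),[(331,224.3)],.112))
```

```text
[[0.52937317 0.31599744 0.112     ]]
```

View pics/w1c.png

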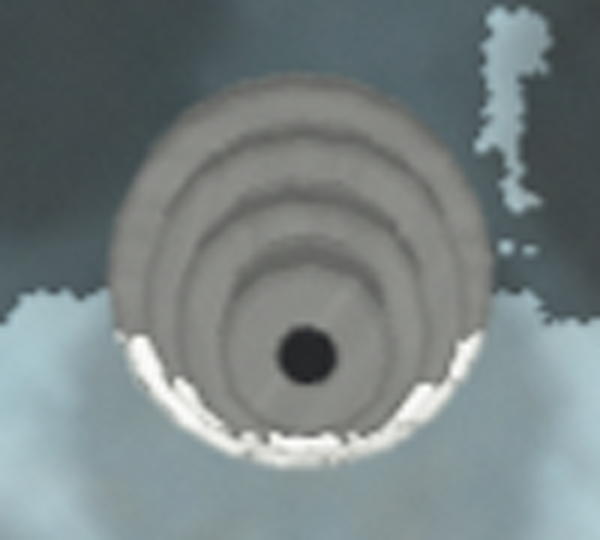

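```bash
python3 - <<'E'
from h import *
c=cam('wrist'); f=lambda p:[(280+(u+.5)/6-.5,165+(v+.5)/6-.5) for u,v in p]
for k,z,p in [('66',.028,[(108,270),(130,190),(180,118),(298,75),(420,115),(470,180),(492,265)]),('52',.056,[(165,210),(220,158),(305,133),(390,160),(445,220),(150,285)]),('38',.084,[(182,310),(200,250),(250,210),(305,200),(360,210),(405,245),(420,300)]),('24',.112,[(222,350),(306,265),(390,350),(306,435),(365,410),(247,410)])]:
    W=onplane(c,f(p),z)[:,:2]*1000; A=np.c_[2*W,np.ones(len(W))]; s=np.linalg.lstsq(A,(W**2).sum(1),rcond=None)[0]
    print(k,s[:2].round(1),np.sqrt(s[2]+s[:2]@s[:2]).round(1))
E
python3 go.py .530 .3155 .094 30.5
```

```text
66 [529.9 313.1] 32.3
52 [529.4 314.8] 24.4
38 [528.8 315.6] 17.6
24 [528.6 316.7] 11.4
t 1.32 pos [0.5304 0.315  0.2497] az 30.7 grip 1.003 ft [0.6 0.9 0.8] tilt [-1.    -0.    -0.002]
travel [0.1557 0.0006 0.0002] twist 0.003 rows>= 3 q [-0.75  0.24  0.2   1.51 -0.05  1.4  -0.01]
```

```bash
python3 -m pendant '[{"travel":[0.06,0,0]},{"travel":[0.11,0.0005,0]},{"travel":[0.1555,0.0005,0]},{"travel":[0.1555,0.0005,0]},{"travel":[0.1555,0.0005,0]},{"travel":[0.1555,0.0005,0]}]' 1 20
python3 go.py .530 .3155 .094 30.5
python3 -m pendant '[{"travel":[0,0,0]},{"travel":[0,0,0]},{"travel":[0,0,0]},{"travel":[0,0,0]},{"travel":[0,0,0]},{"travel":[0,0,0]},{"travel":[0,0,0]},{"travel":[0,0,0]}]' -1 20
python3 -m pendant '[{"travel":[-0.005,0,0]},{"travel":[-0.02,0,0]},{"travel":[-0.06,0,0]},{"travel":[-0.12,0,0]},{"travel":[-0.12,0,0]},{"travel":[-0.12,0,0]}]'
python3 - <<'E'
from h import *
save(ctrl.get_image('wrist'),'w2.png');save(ctrl.get_image('scene')[100:300,150:450],'s2.png')
E
python3 go.py .477 .1515 .2 107.6;python3 go.py .477 .1515 .2 -72.4
```

```text
t 1.32 pos [0.5304 0.315  0.2497] az 30.7 grip 1.003 ft [0.6 0.9 0.8] tilt [-1.    -0.    -0.002]
travel [0.1557 0.0006 0.0002] twist 0.003 rows>= 3 q [-0.75  0.24  0.2   1.51 -0.05  1.4  -0.01]
t 1.43 pos [0.5308 0.3145 0.2498] az 30.6 grip 0.999 ft [0.  0.3 0.2] tilt [-1.    -0.001 -0.001]
travel [ 0.0501 -0.1129 -0.1293] twist -1.344 rows>= 8 q [-0.75  0.24  0.2   1.51 -0.05  1.4  -0.01]
t 1.43 pos [0.5308 0.3145 0.2498] az 30.6 grip 0.999 ft [0.  0.3 0.2] tilt [-1.    -0.001 -0.001]
travel [ 0.0501 -0.1129 -0.1293] twist 1.798 rows>= 10 q [-0.75  0.24  0.2   1.51 -0.05  1.4  -0.01]schema error: expected keys travel, twist
schema error: expected keys travel, twist
schema error: expected keys travel, twist
```

View pics/w2.png

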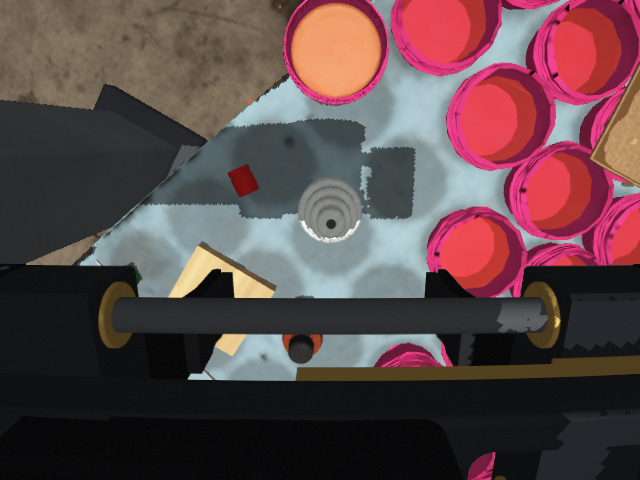

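View pics/s2.png

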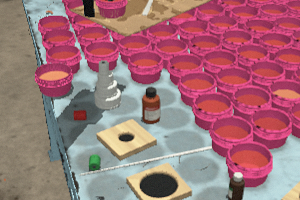

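Nothing moved, because the rows need the twist key every time. I'll repeat the move with it included.

```bash
python3 -m pendant '[{"travel":[0.06,0,0],"twist":0},{"travel":[0.11,0.0005,0],"twist":0},{"travel":[0.1555,0.0005,0],"twist":0},{"travel":[0.1555,0.0005,0],"twist":0},{"travel":[0.1555,0.0005,0],"twist":0},{"travel":[0.1555,0.0005,0],"twist":0}]' 1 20
python3 go.py .530 .3155 .094 30.5
```

```text
time: 2.17
position: [0.532, 0.3159, 0.0972]
tool_rot: [-0.418, 1.527, 0.419]
ft_force: [0.3, 0.2, -0.3]
grip_width: 1.0
t 2.17 pos [0.532  0.3159 0.0972] az 30.6 grip 1.0 ft [ 0.3  0.2 -0.3] tilt [-1.    -0.     0.003]
travel [ 0.0032  0.0006 -0.0019] twist 0.002 rows>= 1 q [-0.74  0.34  0.19  1.69 -0.07  1.11  0.01]
```

```bash
python3 -m pendant '[{"travel":[0.003,0,-0.002],"twist":0},{"travel":[0.003,0,-0.002],"twist":0},{"travel":[0.003,0,-0.002],"twist":0},{"travel":[0.003,0,-0.002],"twist":0},{"travel":[0.003,0,-0.002],"twist":0},{"travel":[0.003,0,-0.002],"twist":0},{"travel":[0.003,0,-0.002],"twist":0},{"travel":[0.003,0,-0.002],"twist":0}]' -1 20
python3 go.py .530 .3155 .094 30.5
```

```text
time: 3.18
position: [0.5303, 0.3149, 0.0941]
tool_rot: [-0.418, 1.527, 0.419]
ft_force: [0.4, -0.5, -0.1]
grip_width: 0.266
t 3.17 pos [0.5303 0.3149 0.0941] az 30.6 grip 0.266 ft [ 0.4 -0.5 -0.1] tilt [-1.    -0.     0.003]
travel [0.0001 0.0007 0.0001] twist 0.002 rows>= 1 q [-0.74  0.34  0.19  1.7  -0.07  1.11  0.01]
```

```bash
python3 -m pendant '[{"travel":[-0.005,0,0],"twist":0},{"travel":[-0.02,0,0],"twist":0},{"travel":[-0.06,0,0],"twist":0},{"travel":[-0.116,0,0],"twist":0},{"travel":[-0.116,0,0],"twist":0},{"travel":[-0.116,0,0],"twist":0}]'
python3 - <<'E'
from h import *
save(ctrl.get_image('wrist'),'w3.png')
E
python3 go.py .477 .1515 .2 107.6;python3 go.py .477 .1515 .2 -72.4
```

```text
time: 3.92
position: [0.53, 0.3147, 0.2109]
tool_rot: [-0.418, 1.526, 0.42]
ft_force: [-0.3, 0.6, -1.0]
grip_width: 0.271
t 3.98 pos [0.5294 0.3145 0.2097] az 30.6 grip 0.267 ft [-0.4  0.6 -0.9] tilt [-1.    -0.     0.002]
travel [ 0.0094 -0.1135 -0.1282] twist -1.343 rows>= 8 q [-0.75  0.25  0.2   1.57 -0.05  1.32 -0.01]
t 3.98 pos [0.5294 0.3145 0.2097] az 30.6 grip 0.267 ft [-0.4  0.6 -0.9] tilt [-1.    -0.     0.002]
travel [ 0.0094 -0.1135 -0.1282] twist 1.798 rows>= 10 q [-0.75  0.25  0.2   1.57 -0.05  1.32 -0.01]
```

View pics/w3.png

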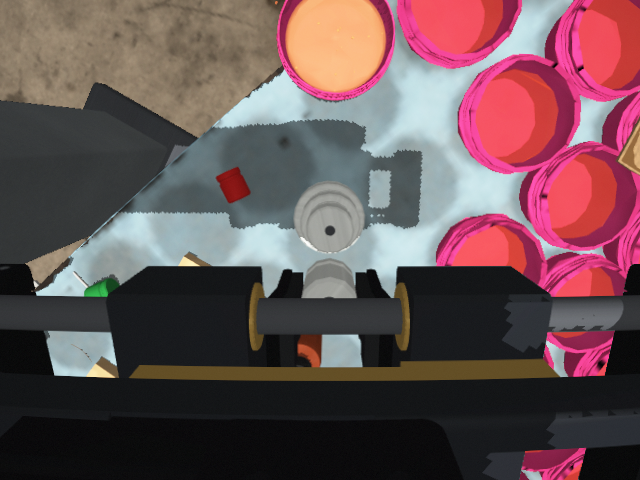

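```bash
python3 -m pendant '[{"travel":[0.009,-0.03,-0.03],"twist":-0.18},{"travel":[0.009,-0.06,-0.065],"twist":-0.36},{"travel":[0.009,-0.09,-0.1],"twist":-0.54},{"travel":[0.009,-0.113,-0.128],"twist":-0.72},{"travel":[0.009,-0.113,-0.128],"twist":-0.9},{"travel":[0.009,-0.113,-0.128],"twist":-1.08},{"travel":[0.009,-0.113,-0.128],"twist":-1.26},{"travel":[0.009,-0.113,-0.128],"twist":-1.343},{"travel":[0.009,-0.113,-0.128],"twist":-1.343},{"travel":[0.009,-0.113,-0.128],"twist":-1.343}]'
python3 go.py .476 .1515 .018 107.6
python3 - <<'E'
from h import *
save(ctrl.get_image('wrist'),'w4.png')
print(proj(cam('wrist'),[(.4765,.1515,.014)]))
E
```

```text
time: 5.22
position: [0.4765, 0.1518, 0.1997]
tool_rot: [-1.431, 1.048, 1.43]
ft_force: [-0.2, -0.3, -0.5]
grip_width: 0.269
t 5.22 pos [0.4765 0.1518 0.1997] az 107.5 grip 0.269 ft [-0.2 -0.3 -0.5] tilt [-1.    -0.001  0.   ]
travel [ 0.1817  0.0007 -0.0002] twist -0.002 rows>= 3 q [-0.58  0.01  0.22  1.86 -0.    1.28  1.52]
[[328.47781638 215.57230554]]
```

View pics/w4.png

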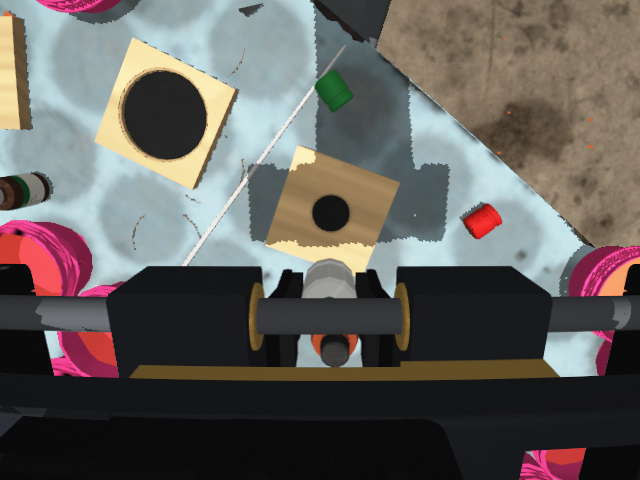

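```bash
python3 -m pendant '[{"travel":[0.06,0.001,0.001],"twist":0},{"travel":[0.11,0.0015,0.001],"twist":0},{"travel":[0.15,0.0015,0.001],"twist":0},{"travel":[0.166,0.0015,0.001],"twist":0},{"travel":[0.166,0.0015,0.001],"twist":0},{"travel":[0.166,0.0015,0.001],"twist":0}]'
python3 go.py .4755 .1525 .018 107.6
```

```text
time: 6.02
position: [0.4765, 0.1531, 0.0356]
tool_rot: [-1.432, 1.045, 1.428]
ft_force: [-0.4, -0.3, -0.1]
grip_width: 0.273
t 6.03 pos [0.4765 0.1531 0.0356] az 107.5 grip 0.273 ft [-0.4 -0.3 -0.1] tilt [-1.    -0.004  0.001]
travel [ 0.0176  0.0012 -0.0002] twist -0.002 rows>= 1 q [-0.57  0.18  0.22  2.03 -0.05  0.93  1.56]
```

```bash
python3 -m pendant '[{"travel":[0.006,0.0012,0],"twist":0},{"travel":[0.012,0.0012,0],"twist":0},{"travel":[0.017,0.0012,0],"twist":0},{"travel":[0.0176,0.0012,0],"twist":0},{"travel":[0.0176,0.0012,0],"twist":0},{"travel":[0.0176,0.0012,0],"twist":0}]'
python3 go.py .4755 .1525 .018 107.6
```

```text
time: 6.78
position: [0.4756, 0.1528, 0.0181]
tool_rot: [-1.432, 1.045, 1.428]
ft_force: [0.2, -0.0, -0.4]
grip_width: 0.269
t 6.78 pos [0.4756 0.1528 0.0181] az 107.5 grip 0.269 ft [ 0.2 -0.  -0.4] tilt [-1.    -0.004  0.001]
travel [ 0.0001  0.0001 -0.0002] twist -0.002 rows>= 1 q [-0.56  0.21  0.22  2.04 -0.06  0.89  1.56]
```

```bash
python3 -m pendant '[{"travel":[0.001,0,0],"twist":0},{"travel":[0.001,0,0],"twist":0},{"travel":[0.001,0,0],"twist":0}]' 
python3 -m pendant '[{"travel":[0,0,0],"twist":0},{"travel":[0,0,0],"twist":0},{"travel":[0,0,0],"twist":0},{"travel":[0,0,0],"twist":0}]' 0
python3 -m pendant '[{"travel":[-0.01,0,0],"twist":0},{"travel":[-0.05,0,0],"twist":0},{"travel":[-0.11,0,0],"twist":0},{"travel":[-0.18,0,0],"twist":0},{"travel":[-0.18,0,0],"twist":0},{"travel":[-0.18,0,0],"twist":0}]'
python3 - <<'E'
from h import *
st=ctrl.get_state();save(ctrl.get_image('wrist'),'w5.png')
c=cam('wrist',st);print(proj(c,[(.476,.152,.035)]))
E
python3 go.py .530 .3145 .2 30.5
```

```text
time: 7.15
position: [0.4756, 0.1528, 0.0171]
tool_rot: [-1.432, 1.045, 1.428]
ft_force: [0.6, 0.1, -0.3]
grip_width: 0.27
time: 7.65
position: [0.4756, 0.1528, 0.0171]
tool_rot: [-1.432, 1.045, 1.428]
ft_force: [1.6, 0.9, 0.1]
grip_width: 0.496
time: 8.4
position: [0.475, 0.1525, 0.1978]
tool_rot: [-1.432, 1.043, 1.427]
ft_force: [0.1, -0.4, -0.5]
grip_width: 0.501
[[327.85455943 220.99128572]]
t 8.45 pos [0.4742 0.1522 0.1963] az 107.5 grip 0.501 ft [-0.3 -0.3 -0.3] tilt [-1.    -0.003  0.   ]
travel [-0.0033 -0.1021  0.138 ] twist 1.344 rows>= 8 q [-0.59  0.01  0.22  1.87 -0.    1.27  1.51]
```

View pics/w5.png

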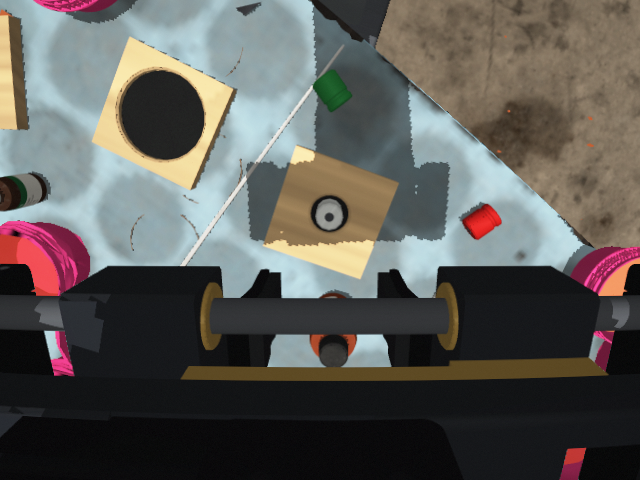

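The picture shows pad_24 down in its recess at (329,214), with an even dark ring around it. I go back for pad_38.

```bash
python3 -m pendant '[{"travel":[-0.003,-0.03,0.04],"twist":0.18},{"travel":[-0.003,-0.06,0.08],"twist":0.36},{"travel":[-0.003,-0.09,0.12],"twist":0.54},{"travel":[-0.003,-0.102,0.138],"twist":0.72},{"travel":[-0.003,-0.102,0.138],"twist":0.9},{"travel":[-0.003,-0.102,0.138],"twist":1.08},{"travel":[-0.003,-0.102,0.138],"twist":1.26},{"travel":[-0.003,-0.102,0.138],"twist":1.344},{"travel":[-0.003,-0.102,0.138],"twist":1.344},{"travel":[-0.003,-0.102,0.138],"twist":1.344}]' 1
cat > dot.py <<'E'
import sys; from h import *
z=float(sys.argv[1]); n=sys.argv[2]
st=ctrl.get_state(); im=ctrl.get_image('wrist'); save(im,n); c=cam('wrist',st)
u,v=proj(c,[(.530,.3145,z)])[0].astype(int); g=cv2.cvtColor(im,cv2.COLOR_RGB2GRAY)
x0,y0=u-18,v-22; s=(g[y0:y0+40,x0:x0+36]<75).astype(np.uint8)
k,l,q,ce=cv2.connectedComponentsWithStats(s)
for i in range(1,k):
    if q[i,4]>15: print(ce[i]+[x0,y0],q[i,4],q[i,2:4],onplane(c,[ce[i]+[x0,y0]],z).round(4))
cv2.imwrite('pics/c_'+n,cv2.resize(im[v-60:v+40,u-60:u+60,::-1],None,fx=5,fy=5,interpolation=cv2.INTER_CUBIC))
E
python3 dot.py .084 w6.png
python3 go.py .530 .3145 .066 30.5
```

```text
time: 9.7
position: [0.5294, 0.3142, 0.1984]
tool_rot: [-0.419, 1.529, 0.418]
ft_force: [-0.3, 0.5, 0.0]
grip_width: 1.003
[331.5        233.82051282] 78 [10 10] [[0.53   0.3136 0.084 ]]
t 9.75 pos [0.5296 0.3143 0.1987] az 30.6 grip 1.002 ft [ 0.1 -0.2 -0.2] tilt [-1.    -0.     0.002]
travel [0.1327 0.     0.0003] twist 0.001 rows>= 3 q [-0.79  0.26  0.25  1.59 -0.07  1.3   0.01]
```

View pics/c_w6.png

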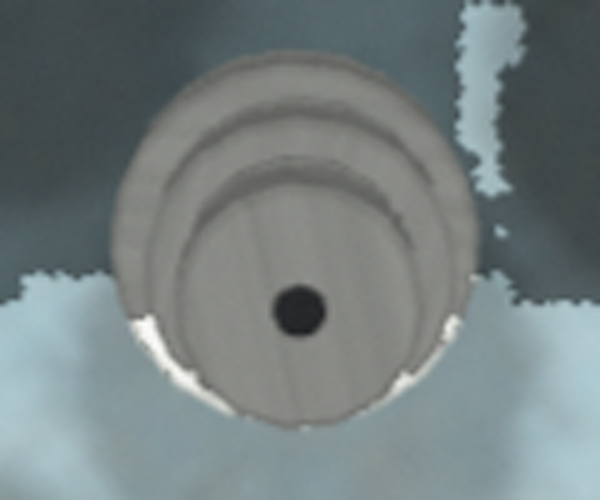

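The pad_38 dot is at (331.5,233.8), so its centre is (.530,.3136), directly under the tool.

```bash
python3 -m pendant '[{"travel":[0.06,0,0],"twist":0},{"travel":[0.11,0,0],"twist":0},{"travel":[0.1327,0,0],"twist":0},{"travel":[0.1327,0,0],"twist":0},{"travel":[0.1327,0,0],"twist":0},{"travel":[0.1327,0,0],"twist":0},{"travel":[0.1327,0,0],"twist":0}]' 1 20
python3 go.py .530 .314 .066 30.5
```

```text
time: 10.62
position: [0.5304, 0.3147, 0.0673]
tool_rot: [-0.417, 1.527, 0.419]
ft_force: [-1.5, 0.2, 0.5]
grip_width: 1.0
t 10.62 pos [0.5304 0.3147 0.0673] az 30.6 grip 1.0 ft [-1.5  0.2  0.5] tilt [-1.    -0.     0.004]
travel [ 0.0013 -0.0004 -0.0008] twist 0.001 rows>= 1 q [-0.78  0.37  0.24  1.72 -0.1   1.06  0.03]
```

```bash
python3 -m pendant '[{"travel":[0.001,0,-0.001],"twist":0},{"travel":[0.001,0,-0.001],"twist":0},{"travel":[0.001,0,-0.001],"twist":0},{"travel":[0.001,0,-0.001],"twist":0},{"travel":[0.001,0,-0.001],"twist":0},{"travel":[0.001,0,-0.001],"twist":0},{"travel":[0.001,0,-0.001],"twist":0}]' -1 25
python3 -m pendant '[{"travel":[-0.005,0,0],"twist":0},{"travel":[-0.02,0,0],"twist":0},{"travel":[-0.06,0,0],"twist":0},{"travel":[-0.115,0,0],"twist":0},{"travel":[-0.15,0,0],"twist":0},{"travel":[-0.15,0,0],"twist":0}]'
python3 go.py .449 -.204 .2 -24.4
```

```text
time: 11.5
position: [0.5296, 0.3142, 0.0663]
tool_rot: [-0.417, 1.526, 0.419]
ft_force: [0.7, -0.8, -0.7]
grip_width: 0.428
time: 12.25
position: [0.5312, 0.3151, 0.2214]
tool_rot: [-0.414, 1.519, 0.42]
ft_force: [0.6, -0.3, -0.8]
grip_width: 0.428
t 12.25 pos [0.5312 0.3151 0.2214] az 30.6 grip 0.428 ft [ 0.6 -0.3 -0.8] tilt [-1.     0.001  0.012]
travel [ 0.0171 -0.4052 -0.3349] twist 0.959 rows>= 9 q [-0.79  0.24  0.25  1.56 -0.06  1.33  0.  ]
```

```bash
python3 -m pendant '[{"travel":[0.002,-0.045,-0.037],"twist":0.11},{"travel":[0.004,-0.09,-0.074],"twist":0.22},{"travel":[0.006,-0.135,-0.111],"twist":0.33},{"travel":[0.008,-0.18,-0.148],"twist":0.44},{"travel":[0.01,-0.225,-0.185],"twist":0.55},{"travel":[0.012,-0.27,-0.222],"twist":0.66},{"travel":[0.013,-0.315,-0.26],"twist":0.77},{"travel":[0.015,-0.36,-0.297],"twist":0.88},{"travel":[0.017,-0.405,-0.335],"twist":0.959},{"travel":[0.017,-0.405,-0.335],"twist":0.959}]'
python3 -m pendant '[{"travel":[0,0,0],"twist":0},{"travel":[0,0,0],"twist":0}]'
python3 go.py .449 -.204 .018 -24.4
python3 - <<'E'
from h import *
st=ctrl.get_state();save(ctrl.get_image('wrist'),'w7.png')
c=cam('wrist',st);print(proj(c,[(.449,-.204,.014)]))
E
```

```text
time: 13.5
position: [0.4463, -0.2091, 0.1997]
tool_rot: [0.347, 1.536, -0.336]
ft_force: [-1.0, 1.3, -0.4]
grip_width: 0.426
time: 13.75
position: [0.4462, -0.2081, 0.1993]
tool_rot: [0.346, 1.537, -0.334]
ft_force: [0.3, 0.9, -1.1]
grip_width: 0.428
t 13.75 pos [ 0.4462 -0.2081  0.1993] az -24.9 grip 0.428 ft [ 0.3  0.9 -1.1] tilt [-1.     0.009  0.005]
travel [ 1.814e-01  3.300e-03 -1.000e-04] twist -0.008 rows>= 3 q [-0.34 -0.03  0.73  1.89  0.01  1.27 -0.06]
[[330.35141093 209.38128478]]
```

View pics/w7.png

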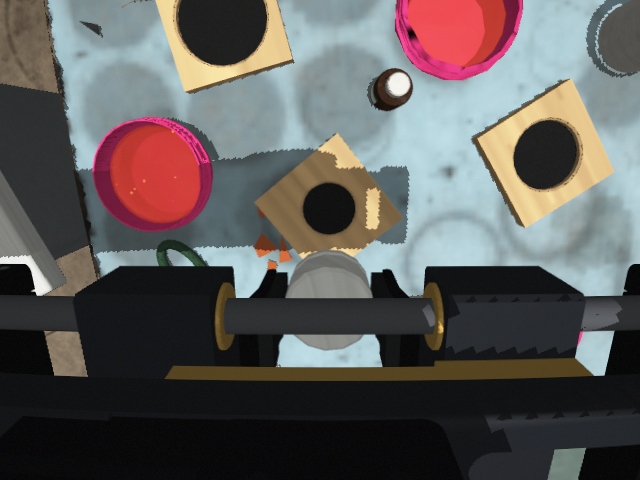

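```bash
python3 -m pendant '[{"travel":[0.06,0.003,0],"twist":-0.008},{"travel":[0.11,0.003,0],"twist":-0.008},{"travel":[0.15,0.003,0],"twist":-0.008},{"travel":[0.165,0.003,0],"twist":-0.008},{"travel":[0.165,0.003,0],"twist":-0.008},{"travel":[0.165,0.003,0],"twist":-0.008},{"travel":[0.165,0.003,0],"twist":-0.008}]'
python3 go.py .449 -.204 .0173 -24.4
```

```text
time: 14.68
position: [0.4504, -0.2044, 0.036]
tool_rot: [0.339, 1.535, -0.327]
ft_force: [0.2, 0.5, -0.2]
grip_width: 0.432
t 14.68 pos [ 0.4504 -0.2044  0.036 ] az -24.4 grip 0.432 ft [ 0.2  0.5 -0.2] tilt [-1.     0.01   0.008]
travel [ 0.0187 -0.0004 -0.0016] twist 0.001 rows>= 1 q [-0.29  0.2   0.74  2.06 -0.18  0.93  0.11]
```

```bash
python3 -m pendant '[{"travel":[0.006,0,-0.0012],"twist":0},{"travel":[0.012,0,-0.0012],"twist":0},{"travel":[0.017,0,-0.0012],"twist":0},{"travel":[0.0187,0,-0.0012],"twist":0},{"travel":[0.0187,0,-0.0012],"twist":0},{"travel":[0.0187,0,-0.0012],"twist":0},{"travel":[0.0187,0,-0.0012],"twist":0}]'
python3 -m pendant '[{"travel":[0,0,0],"twist":0},{"travel":[0,0,0],"twist":0},{"travel":[0,0,0],"twist":0},{"travel":[0,0,0],"twist":0}]' 0.3
python3 -m pendant '[{"travel":[-0.01,0,0],"twist":0},{"travel":[-0.05,0,0],"twist":0},{"travel":[-0.11,0,0],"twist":0},{"travel":[-0.18,0,0],"twist":0},{"travel":[-0.18,0,0],"twist":0},{"travel":[-0.18,0,0],"twist":0}]'
python3 - <<'E'
from h import *
st=ctrl.get_state();save(ctrl.get_image('wrist'),'w8.png')
E
python3 go.py .530 .3145 .2 30.5
```

```text
time: 15.55
position: [0.4494, -0.2038, 0.0173]
tool_rot: [0.339, 1.535, -0.327]
ft_force: [-1.4, 0.7, 2.9]
grip_width: 0.427
time: 16.05
position: [0.4494, -0.2038, 0.0173]
tool_rot: [0.339, 1.535, -0.327]
ft_force: [-0.6, 0.6, 0.0]
grip_width: 0.643
time: 16.8
position: [0.4476, -0.2048, 0.1978]
tool_rot: [0.34, 1.534, -0.326]
ft_force: [-0.4, -0.3, -0.2]
grip_width: 0.646
t 16.85 pos [ 0.4469 -0.2046  0.1965] az -24.4 grip 0.652 ft [-0.9  0.4 -0.2] tilt [-1.     0.01   0.007]
travel [ 0.0006  0.5072 -0.1383] twist -0.957 rows>= 9 q [-0.38 -0.04  0.75  1.9   0.02  1.26 -0.06]
```

View pics/w8.png

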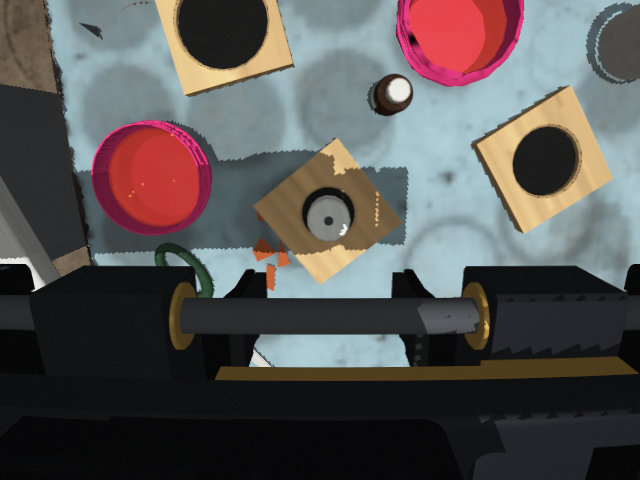

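Run:
```python
from h import *
st=ctrl.get_state(); c=cam('wrist',st); im=cv2.imread('pics/w8.png')
print(onplane(c,[(328.5,221)],.035), proj(c,[(.449,-.204,.014),(.449,-.204,.035)]))
cv2.imwrite('pics/c8.png',cv2.resize(im[170:270,270:390],None,fx=5,fy=5,interpolation=cv2.INTER_CUBIC))
```

```text
[[ 0.44577629 -0.2051766   0.035     ]] [[331.07325883 213.88718896]
 [331.34137831 218.26120319]]
```

View pics/c8.png

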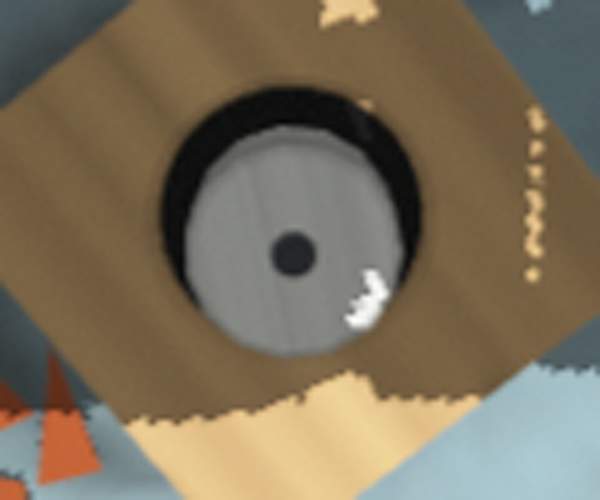

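pad_38 is seated: its dot is at (328.5,220.5) and the recess is at (328,213), so it is about 3 mm off centre. Next is pad_52.

```bash
python3 -m pendant '[{"travel":[0,0.055,-0.015],"twist":-0.11},{"travel":[0,0.11,-0.03],"twist":-0.22},{"travel":[0,0.165,-0.045],"twist":-0.33},{"travel":[0,0.22,-0.06],"twist":-0.44},{"travel":[0,0.275,-0.075],"twist":-0.55},{"travel":[0,0.33,-0.09],"twist":-0.66},{"travel":[0,0.385,-0.105],"twist":-0.77},{"travel":[0,0.44,-0.12],"twist":-0.88},{"travel":[0,0.507,-0.138],"twist":-0.957},{"travel":[0,0.507,-0.138],"twist":-0.957}]' 1
python3 -m pendant '[{"travel":[0,0,0],"twist":0},{"travel":[0,0,0],"twist":0}]'
python3 dot.py .056 w9.png
python3 go.py .530 .3135 .038 30.5
```

```text
time: 18.1
position: [0.5274, 0.3196, 0.1967]
tool_rot: [-0.42, 1.523, 0.425]
ft_force: [-0.4, -1.7, -0.6]
grip_width: 1.0
time: 18.35
position: [0.5269, 0.3178, 0.1951]
tool_rot: [-0.42, 1.526, 0.423]
ft_force: [0.2, 0.1, -0.2]
grip_width: 0.995
[331.65671642 233.56716418] 67 [ 9 10] [[0.531  0.3127 0.056 ]]
t 18.4 pos [0.5273 0.3176 0.1958] az 30.8 grip 1.001 ft [-1.2  0.2  1.1] tilt [-1.     0.001  0.005]
travel [ 0.1578 -0.005  -0.0006] twist 0.005 rows>= 3 q [-0.83  0.26  0.3   1.59 -0.08  1.29  0.01]
```

View pics/c_w9.png

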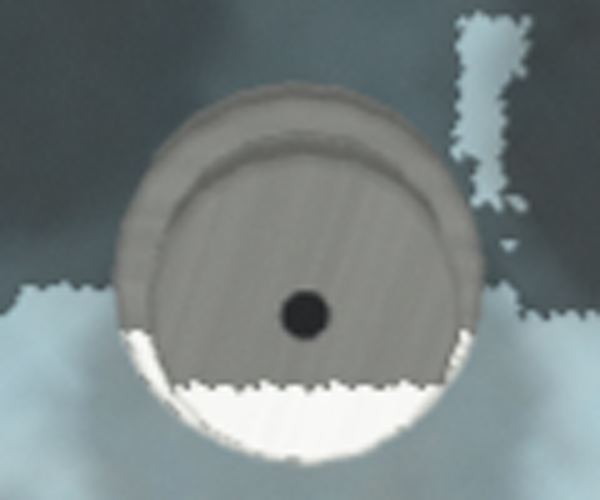

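```bash
python3 -m pendant '[{"travel":[0.06,-0.005,0],"twist":0.005},{"travel":[0.11,-0.005,0],"twist":0.005},{"travel":[0.15,-0.005,0],"twist":0.005},{"travel":[0.158,-0.005,0],"twist":0.005},{"travel":[0.158,-0.005,0],"twist":0.005},{"travel":[0.158,-0.005,0],"twist":0.005},{"travel":[0.158,-0.005,0],"twist":0.005}]' 1 30
python3 go.py .5305 .313 .038 30.5
```

```text
time: 19.27
position: [0.5316, 0.3145, 0.0397]
tool_rot: [-0.414, 1.523, 0.42]
ft_force: [0.1, 1.5, 0.0]
grip_width: 1.002
t 19.27 pos [0.5316 0.3145 0.0397] az 30.5 grip 1.002 ft [0.1 1.5 0. ] tilt [-1.     0.001  0.008]
travel [ 0.0017 -0.0007 -0.0017] twist 0.0 rows>= 1 q [-0.81  0.4   0.28  1.75 -0.13  1.    0.05]
```

```bash
python3 -m pendant '[{"travel":[0.0015,0,-0.0015],"twist":0},{"travel":[0.0015,0,-0.0015],"twist":0},{"travel":[0.0015,0,-0.0015],"twist":0},{"travel":[0.0015,0,-0.0015],"twist":0},{"travel":[0.0015,0,-0.0015],"twist":0},{"travel":[0.0015,0,-0.0015],"twist":0},{"travel":[0.0015,0,-0.0015],"twist":0}]' -1 30
python3 -m pendant '[{"travel":[-0.005,0,0],"twist":0},{"travel":[-0.02,0,0],"twist":0},{"travel":[-0.06,0,0],"twist":0},{"travel":[-0.115,0,0],"twist":0},{"travel":[-0.18,0,0],"twist":0},{"travel":[-0.18,0,0],"twist":0},{"travel":[-0.18,0,0],"twist":0}]'
python3 go.py .652 -.242 .2 -20.3
```

```text
time: 20.15
position: [0.5304, 0.3138, 0.0382]
tool_rot: [-0.414, 1.523, 0.42]
ft_force: [0.6, -0.0, 0.6]
grip_width: 0.588
time: 21.02
position: [0.529, 0.3127, 0.2186]
tool_rot: [-0.414, 1.522, 0.42]
ft_force: [-0.2, -0.2, -2.7]
grip_width: 0.588
t 21.02 pos [0.529  0.3127 0.2186] az 30.5 grip 0.588 ft [-0.2 -0.2 -2.7] tilt [-1.     0.002  0.008]
travel [ 0.0163 -0.5404 -0.1758] twist 0.887 rows>= 10 q [-0.83  0.24  0.31  1.57 -0.08  1.33  0.01]
```

```bash
python3 -m pendant '[{"travel":[0,-0.055,-0.018],"twist":0.09},{"travel":[0,-0.11,-0.036],"twist":0.18},{"travel":[0,-0.165,-0.054],"twist":0.27},{"travel":[0,-0.22,-0.072],"twist":0.36},{"travel":[0,-0.275,-0.09],"twist":0.45},{"travel":[0,-0.33,-0.107],"twist":0.54},{"travel":[0,-0.385,-0.125],"twist":0.63},{"travel":[0.005,-0.44,-0.143],"twist":0.72},{"travel":[0.01,-0.495,-0.161],"twist":0.81},{"travel":[0.016,-0.54,-0.176],"twist":0.887}]'
python3 -m pendant '[{"travel":[0,0,0],"twist":0},{"travel":[0,0,0],"twist":0}]'
python3 go.py .652 -.242 .036 -20.3
python3 - <<'E'
from h import *
st=ctrl.get_state();save(ctrl.get_image('wrist'),'w10.png')
c=cam('wrist',st);print(proj(c,[(.652,-.242,.014)]))
E
```

```text
time: 22.28
position: [0.6503, -0.244, 0.1975]
tool_rot: [0.286, 1.551, -0.277]
ft_force: [0.5, 0.2, -0.7]
grip_width: 0.593
time: 22.52
position: [0.6492, -0.2432, 0.195]
tool_rot: [0.288, 1.555, -0.276]
ft_force: [0.1, 0.4, -1.1]
grip_width: 0.587
t 22.52 pos [ 0.6492 -0.2432  0.195 ] az -20.6 grip 0.587 ft [ 0.1  0.4 -1.1] tilt [-1.     0.007 -0.004]
travel [0.159  0.001  0.0028] twist -0.005 rows>= 3 q [-0.16  0.49  0.69  1.38 -0.32  1.38  0.18]
[[333.81713822 212.95380687]]
```

View pics/w10.png

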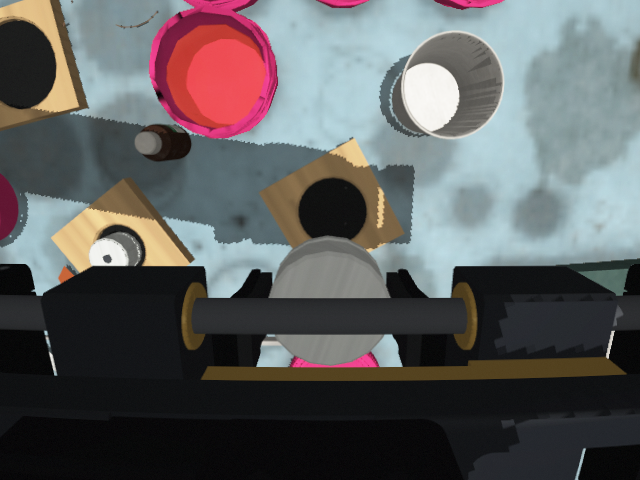

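```bash
python3 -m pendant '[{"travel":[0.06,0.002,0.002],"twist":-0.005},{"travel":[0.11,0.002,0.002],"twist":-0.005},{"travel":[0.15,0.002,0.002],"twist":-0.005},{"travel":[0.159,0.002,0.002],"twist":-0.005},{"travel":[0.159,0.002,0.002],"twist":-0.005},{"travel":[0.159,0.002,0.002],"twist":-0.005},{"travel":[0.159,0.002,0.002],"twist":-0.005}]'
python3 go.py .652 -.242 .0173 -20.3
```

```text
time: 23.45
position: [0.6537, -0.24, 0.0389]
tool_rot: [0.282, 1.551, -0.27]
ft_force: [0.4, 0.4, -1.4]
grip_width: 0.589
t 23.45 pos [ 0.6537 -0.24    0.0389] az -20.2 grip 0.589 ft [ 0.4  0.4 -1.4] tilt [-1.     0.008  0.   ]
travel [ 0.0216 -0.0026 -0.0009] twist 0.002 rows>= 1 q [-0.13  0.62  0.63  1.53 -0.4   1.12  0.24]
```

```bash
python3 -m pendant '[{"travel":[0.006,-0.002,-0.001],"twist":0},{"travel":[0.012,-0.002,-0.001],"twist":0},{"travel":[0.017,-0.002,-0.001],"twist":0},{"travel":[0.0213,-0.002,-0.001],"twist":0},{"travel":[0.0213,-0.002,-0.001],"twist":0},{"travel":[0.0213,-0.002,-0.001],"twist":0},{"travel":[0.0213,-0.002,-0.001],"twist":0}]'
python3 -m pendant '[{"travel":[0,0,0],"twist":0},{"travel":[0,0,0],"twist":0},{"travel":[0,0,0],"twist":0},{"travel":[0,0,0],"twist":0}]' 0.7
python3 -m pendant '[{"travel":[-0.01,0,0],"twist":0},{"travel":[-0.05,0,0],"twist":0},{"travel":[-0.11,0,0],"twist":0},{"travel":[-0.18,0,0],"twist":0},{"travel":[-0.18,0,0],"twist":0},{"travel":[-0.18,0,0],"twist":0}]'
cat > chk.py <<'E'
import sys; from h import *
x,y=map(float,sys.argv[1:3]); n=sys.argv[3]
st=ctrl.get_state();im=ctrl.get_image('wrist');save(im,n);c=cam('wrist',st)
p=proj(c,[(x,y,.014),(x,y,.035)]);print('pred recess, dot',p.round(1).tolist())
u,v=p[1].astype(int); g=cv2.cvtColor(im,cv2.COLOR_RGB2GRAY); s=(g[v-12:v+12,u-12:u+12]<75).astype(np.uint8)
k,l,q,ce=cv2.connectedComponentsWithStats(s)
for i in range(1,k):
    if q[i,4]>15: print('dot',ce[i]+[u-12,v-12],q[i,4],onplane(c,[ce[i]+[u-12,v-12]],.035).round(4))
cv2.imwrite('pics/c_'+n,cv2.resize(im[v-60:v+40,u-60:u+60,::-1],None,fx=5,fy=5,interpolation=cv2.INTER_CUBIC)); print('crop offset',u-60,v-60)
E
python3 chk.py .652 -.242 w11.png
python3 go.py .530 .3135 .2 30.5
```

```text
time: 24.32
position: [0.6521, -0.2413, 0.0174]
tool_rot: [0.282, 1.552, -0.27]
ft_force: [0.1, -0.2, -2.8]
grip_width: 0.589
time: 24.82
position: [0.6522, -0.2414, 0.0176]
tool_rot: [0.282, 1.551, -0.27]
ft_force: [0.5, 0.3, -0.9]
grip_width: 0.84
time: 25.58
position: [0.6519, -0.2429, 0.1987]
tool_rot: [0.282, 1.549, -0.27]
ft_force: [-0.6, 0.7, -0.6]
grip_width: 0.849
pred recess, dot [[329.9, 213.9], [330.0, 218.3]]
dot [327.78947368 220.50877193] 57 [[ 0.6495 -0.2432  0.035 ]]
crop offset 270 158
t 25.62 pos [ 0.6512 -0.2423  0.1969] az -20.2 grip 0.851 ft [-1.3  0.8 -1. ] tilt [-1.     0.008 -0.001]
travel [ 0.0011  0.48   -0.3054] twist -0.884 rows>= 10 q [-0.16  0.49  0.69  1.38 -0.32  1.38  0.18]
```

View pics/c_w11.png

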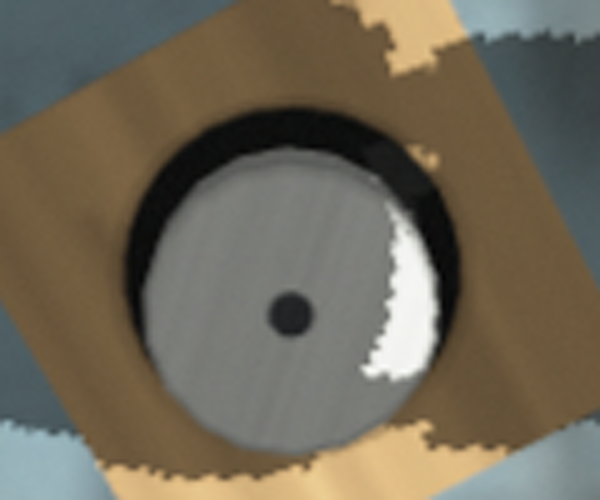

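pad_52 is seated: its dot is at (327.8,220.5), about 3 mm off the recess centre. The last one is pad_66.

```bash
python3 -m pendant '[{"travel":[0,0.05,-0.032],"twist":-0.09},{"travel":[0,0.1,-0.064],"twist":-0.18},{"travel":[0,0.15,-0.096],"twist":-0.27},{"travel":[0,0.2,-0.128],"twist":-0.36},{"travel":[0,0.25,-0.16],"twist":-0.45},{"travel":[0,0.3,-0.192],"twist":-0.54},{"travel":[0,0.35,-0.223],"twist":-0.63},{"travel":[0,0.4,-0.254],"twist":-0.72},{"travel":[0,0.44,-0.28],"twist":-0.81},{"travel":[0,0.48,-0.305],"twist":-0.884}]' 1
python3 -m pendant '[{"travel":[0,0,0],"twist":0},{"travel":[0,0,0],"twist":0}]'
python3 dot.py .028 w12.png
python3 go.py .530 .313 .010 30.5
```

```text
time: 26.88
position: [0.5284, 0.3146, 0.1986]
tool_rot: [-0.415, 1.529, 0.424]
ft_force: [0.5, -0.4, -0.6]
grip_width: 1.001
time: 27.12
position: [0.5276, 0.3137, 0.1964]
tool_rot: [-0.417, 1.533, 0.423]
ft_force: [1.2, -1.3, 0.2]
grip_width: 1.0
[333.20754717 223.71698113] 53 [9 8] [[0.5311 0.3109 0.028 ]]
t 27.18 pos [0.5283 0.3128 0.1971] az 30.6 grip 1.0 ft [0.1 0.  0.2] tilt [-1.     0.004 -0.001]
travel [ 0.1871 -0.0015  0.0017] twist 0.001 rows>= 3 q [-0.86  0.26  0.34  1.59 -0.09  1.3   0.03]
```

View pics/w12.png

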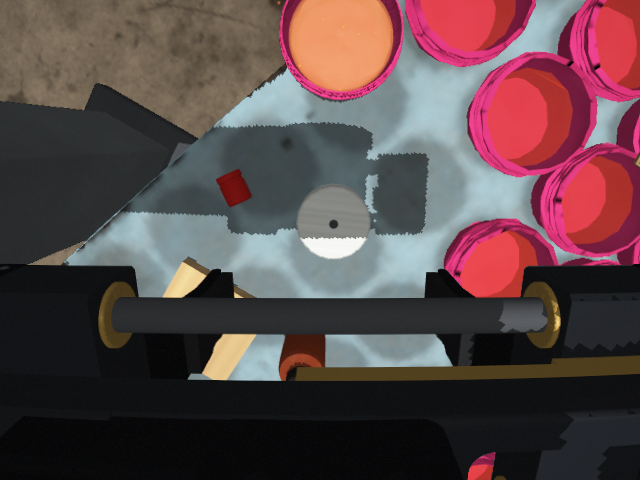

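```bash
python3 go.py .531 .3115 .010 30.5; python3 -m pendant '[{"travel":[0.05,-0.0025,0.0015],"twist":0},{"travel":[0.1,-0.0025,0.0015],"twist":0},{"travel":[0.14,-0.0025,0.0015],"twist":0},{"travel":[0.17,-0.0025,0.0015],"twist":0},{"travel":[0.185,-0.0025,0.0015],"twist":0},{"travel":[0.185,-0.0025,0.0015],"twist":0},{"travel":[0.185,-0.0025,0.0015],"twist":0}]' 1 40
python3 go.py .531 .3115 .010 30.5
```

```text
t 27.18 pos [0.5283 0.3128 0.1971] az 30.6 grip 1.0 ft [0.1 0.  0.2] tilt [-1.     0.004 -0.001]
travel [ 0.1871 -0.0033  0.0018] twist 0.001 rows>= 3 q [-0.86  0.26  0.34  1.59 -0.09  1.3   0.03]
time: 28.05
position: [0.5316, 0.3122, 0.0136]
tool_rot: [-0.414, 1.53, 0.421]
ft_force: [0.2, 0.0, 0.0]
grip_width: 1.0
t 28.05 pos [0.5316 0.3122 0.0136] az 30.5 grip 1.0 ft [0.2 0.  0. ] tilt [-1.     0.004  0.002]
travel [ 0.0036 -0.0003 -0.0009] twist 0.001 rows>= 1 q [-0.82  0.44  0.31  1.76 -0.16  0.96  0.08]
```

```bash
python3 -m pendant '[{"travel":[0.0036,0,-0.001],"twist":0},{"travel":[0.0036,0,-0.001],"twist":0},{"travel":[0.0036,0,-0.001],"twist":0},{"travel":[0.0036,0,-0.001],"twist":0},{"travel":[0.0036,0,-0.001],"twist":0},{"travel":[0.0036,0,-0.001],"twist":0}]' -1 40
python3 go.py .531 .3115 .010 30.5
python3 -m pendant '[{"travel":[-0.005,0,0],"twist":0},{"travel":[-0.02,0,0],"twist":0},{"travel":[-0.06,0,0],"twist":0},{"travel":[-0.115,0,0],"twist":0},{"travel":[-0.17,0,0],"twist":0},{"travel":[-0.19,0,0],"twist":0},{"travel":[-0.19,0,0],"twist":0}]'
python3 go.py .437 -.017 .2 -2.2
```

```text
time: 28.8
position: [0.5311, 0.312, 0.0105]
tool_rot: [-0.414, 1.529, 0.422]
ft_force: [-0.8, -0.1, 3.7]
grip_width: 0.751
t 28.8 pos [0.5311 0.312  0.0105] az 30.5 grip 0.751 ft [-0.8 -0.1  3.7] tilt [-1.     0.004  0.003]
travel [ 0.0005 -0.0004 -0.0004] twist 0.001 rows>= 1 q [-0.82  0.44  0.31  1.76 -0.16  0.96  0.08]
time: 29.68
position: [0.5316, 0.3112, 0.2017]
tool_rot: [-0.413, 1.527, 0.422]
ft_force: [0.5, 0.2, -2.0]
grip_width: 0.746
t 29.68 pos [0.5316 0.3112 0.2017] az 30.5 grip 0.746 ft [ 0.5  0.2 -2. ] tilt [-1.     0.005  0.005]
travel [-0.0006 -0.2346 -0.2483] twist 0.571 rows>= 6 q [-0.85  0.26  0.34  1.59 -0.09  1.31  0.03]
```

```bash
python3 -m pendant '[{"travel":[0,-0.04,-0.042],"twist":0.1},{"travel":[0,-0.08,-0.084],"twist":0.2},{"travel":[0,-0.12,-0.126],"twist":0.3},{"travel":[0,-0.16,-0.168],"twist":0.4},{"travel":[0,-0.2,-0.21],"twist":0.5},{"travel":[0,-0.235,-0.248],"twist":0.571},{"travel":[0,-0.235,-0.248],"twist":0.571},{"travel":[0,-0.235,-0.248],"twist":0.571},{"travel":[0,-0.235,-0.248],"twist":0.571}]'
python3 go.py .436 -.017 .036 -2.2
python3 - <<'E'
from h import *
st=ctrl.get_state();save(ctrl.get_image('wrist'),'w13.png')
c=cam('wrist',st);print(proj(c,[(.436,-.017,.014)]))
E
```

```text
time: 30.8
position: [0.4371, -0.0159, 0.1984]
tool_rot: [0.032, 1.571, -0.023]
ft_force: [0.2, 0.2, -2.3]
grip_width: 0.75
t 30.8 pos [ 0.4371 -0.0159  0.1984] az -2.0 grip 0.75 ft [ 0.2  0.2 -2.3] tilt [-1.     0.006 -0.   ]
travel [ 0.1624 -0.002  -0.001 ] twist 0.003 rows>= 3 q [-0.64 -0.17  0.57  2.    0.09  1.29 -0.14]
[[329.82028742 216.04543526]]
```

View pics/w13.png

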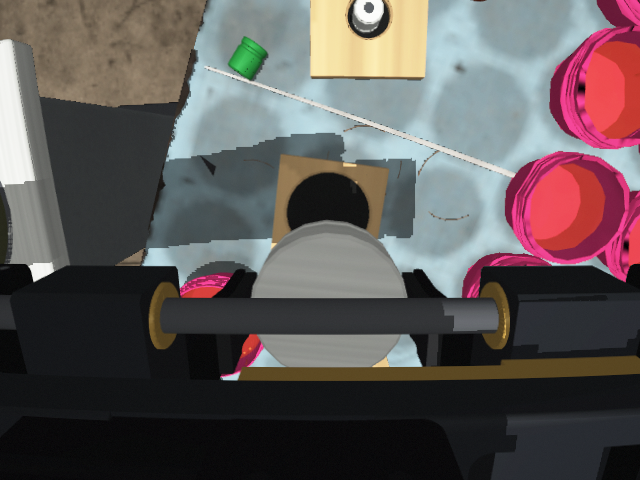

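```bash
python3 -m pendant '[{"travel":[0.05,-0.001,-0.001],"twist":0},{"travel":[0.1,-0.001,-0.001],"twist":0},{"travel":[0.14,-0.001,-0.001],"twist":0},{"travel":[0.162,-0.001,-0.001],"twist":0},{"travel":[0.162,-0.001,-0.001],"twist":0},{"travel":[0.162,-0.001,-0.001],"twist":0},{"travel":[0.162,-0.001,-0.001],"twist":0}]'
python3 go.py .436 -.017 .0178 -2.2
```

```text
time: 31.72
position: [0.4375, -0.0157, 0.0378]
tool_rot: [0.032, 1.568, -0.022]
ft_force: [-0.2, -1.2, -1.2]
grip_width: 0.75
t 31.73 pos [ 0.4375 -0.0157  0.0378] az -2.0 grip 0.75 ft [-0.2 -1.2 -1.2] tilt [-1.     0.006  0.002]
travel [ 0.02   -0.0015 -0.0015] twist 0.003 rows>= 1 q [-0.63  0.05  0.63  2.18 -0.04  0.92 -0.01]
```

```bash
python3 -m pendant '[{"travel":[0.006,-0.001,-0.001],"twist":0},{"travel":[0.012,-0.001,-0.001],"twist":0},{"travel":[0.017,-0.001,-0.001],"twist":0},{"travel":[0.02,-0.001,-0.001],"twist":0},{"travel":[0.02,-0.001,-0.001],"twist":0},{"travel":[0.02,-0.001,-0.001],"twist":0},{"travel":[0.02,-0.001,-0.001],"twist":0}]'
python3 -m pendant '[{"travel":[0,0,0],"twist":0},{"travel":[0,0,0],"twist":0},{"travel":[0,0,0],"twist":0},{"travel":[0,0,0],"twist":0}]' 1
python3 -m pendant '[{"travel":[-0.01,0,0],"twist":0},{"travel":[-0.05,0,0],"twist":0},{"travel":[-0.11,0,0],"twist":0},{"travel":[-0.18,0,0],"twist":0},{"travel":[-0.18,0,0],"twist":0},{"travel":[-0.18,0,0],"twist":0}]'
python3 chk.py .436 -.017 w14.png
python3 go.py .530 .3135 .2 30.5
```

```text
time: 32.6
position: [0.4365, -0.0166, 0.0178]
tool_rot: [0.032, 1.568, -0.023]
ft_force: [-0.1, -1.1, -1.3]
grip_width: 0.75
time: 33.1
position: [0.4366, -0.0165, 0.0178]
tool_rot: [0.032, 1.568, -0.022]
ft_force: [0.1, 0.3, -0.0]
grip_width: 0.993
time: 33.85
position: [0.4362, -0.0177, 0.1984]
tool_rot: [0.033, 1.566, -0.022]
ft_force: [-0.1, -0.0, -1.6]
grip_width: 1.001
pred recess, dot [[329.8, 214.5], [329.9, 218.9]]
dot [328.13793103 220.5       ] 58 [[ 0.4344 -0.0183  0.035 ]]
crop offset 269 158
t 33.9 pos [ 0.4354 -0.0177  0.1971] az -2.0 grip 0.998 ft [ 0.9 -0.3 -1.7] tilt [-1.     0.006  0.002]
travel [-0.0006  0.3344  0.0829] twist -0.567 rows>= 6 q [-0.66 -0.18  0.59  2.    0.1   1.29 -0.14]
```

View pics/c_w14.png

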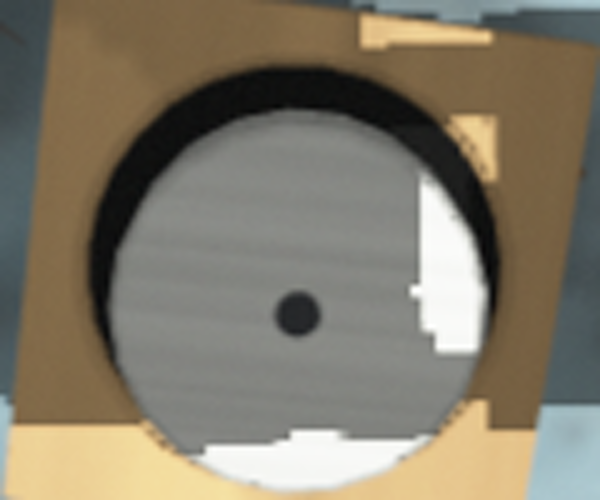

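pad_66 is in its recess, with its dot at (328,220.5). I clear the arm and check all four from the top.

```bash
python3 -m pendant '[{"travel":[-0.02,0.06,0.01],"twist":-0.1},{"travel":[-0.02,0.12,0.03],"twist":-0.2},{"travel":[-0.02,0.18,0.045],"twist":-0.3},{"travel":[-0.02,0.24,0.06],"twist":-0.4},{"travel":[-0.02,0.3,0.075],"twist":-0.5},{"travel":[-0.02,0.334,0.083],"twist":-0.567},{"travel":[-0.02,0.36,0.083],"twist":-0.567},{"travel":[-0.02,0.36,0.083],"twist":-0.567},{"travel":[-0.02,0.36,0.083],"twist":-0.567}]'
python3 - <<'E'
from h import *
im=ctrl.get_image('top'); save(im[140:340,180:540],'t.png'); 
cv2.imwrite('pics/t2.png',cv2.resize(im[150:320,230:500,::-1],(800,504),interpolation=cv2.INTER_CUBIC))
s=ctrl.get_image('scene'); cv2.imwrite('pics/s3.png',cv2.resize(s[170:390,200:520,::-1],(800,550),interpolation=cv2.INTER_CUBIC))
c=cam('top');a=[('24',.4765,.152),('38',.4495,-.204),('52',.652,-.242),('66',.436,-.017)]
g=cv2.cvtColor(im,cv2.COLOR_RGB2GRAY)
for k,x,y in a:
    u,v=np.round(proj(c,[(x,y,.035)])[0]).astype(int); p=g[v-3:v+4,u-3:u+4]; w=np.clip(110-p.astype(float),0,None)
    yy,xx=np.mgrid[v-3:v+4,u-3:u+4]; 
    if w.sum()>0: print(k,u,v,onplane(c,[((w*xx).sum()/w.sum(),(w*yy).sum()/w.sum())],.035).round(4))
E
```

```text
time: 35.02
position: [0.5309, 0.3368, 0.2181]
tool_rot: [-0.413, 1.529, 0.418]
ft_force: [0.1, -0.1, 0.2]
grip_width: 1.0
24 271 264 [[0.4754 0.1508 0.035 ]]
38 453 274 [[ 0.4507 -0.2062  0.035 ]]
52 466 174 [[ 0.6521 -0.2431  0.035 ]]
```

View pics/t2.png

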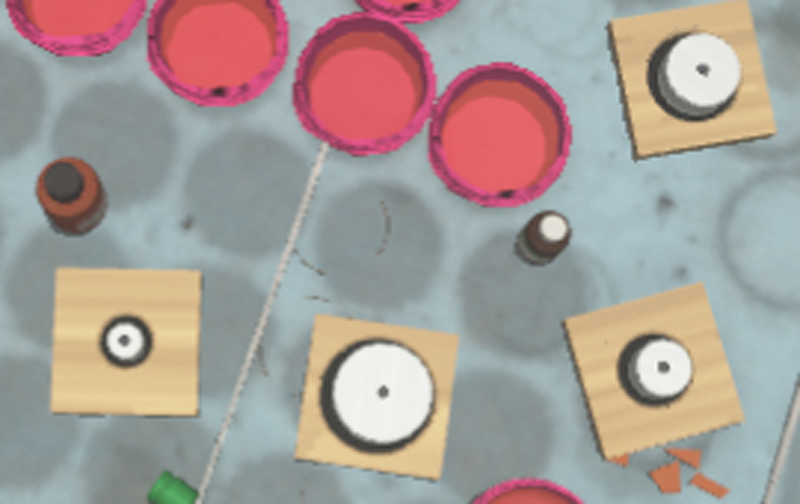

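View pics/s3.png

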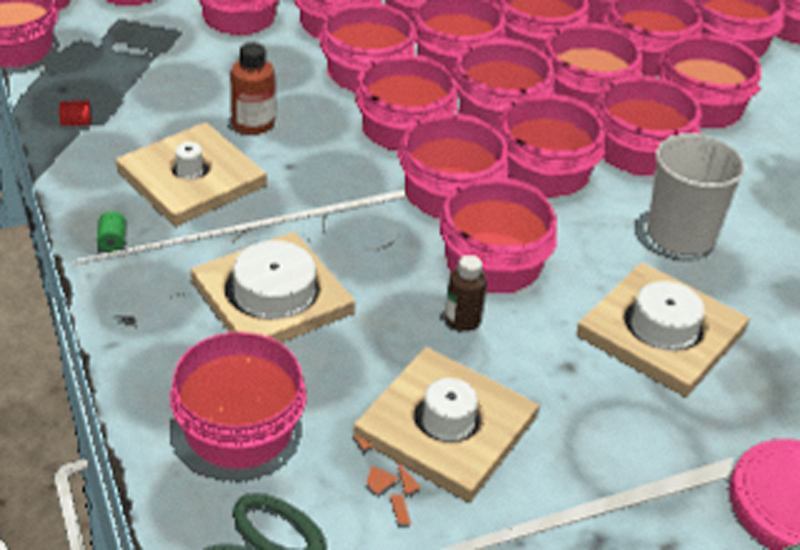

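Both views show all four pads flat in their own recesses and both bottles standing. The arm is clear, so I hand the job in.

Run:
```python
from h import *
c=cam('top'); print(onplane(c,[(230+383.5/2.963-.5,150+391.5/2.965-.5)],.035), onplane(c,[(230+65/2.963,150+183/2.965)],.085), onplane(c,[(230+554/2.963,150+227/2.965)],.062))
print(ctrl.close_job())
```

```text
[[ 0.43857882 -0.01956291  0.035     ]] [[0.57145263 0.18324363 0.085     ]] [[ 0.54074458 -0.13334945  0.062     ]]
the job is handed in; nothing more can be done
None
```

Run:
```python
import cv2,numpy as np
a=cv2.imread('pics/top0.png')[140:340,180:540].astype(int); b=cv2.imread('pics/t.png').astype(int)
d=abs(a-b).sum(2)
for n,(x,y) in {'drop':(413,230),'dye':(254,215)}.items(): print(n,d[y-140-18:y-140+18,x-180-15:x-180+15].max(), d[y-158:y-122,x-195:x-165].mean())
```

```text
drop 31 17.919444444444444
dye 27 13.062962962962963
```

I took the stack apart from the top down and put each pad in its own block; the job is handed in, and no verdict was reported. It finished at about 35 s on the robot's clock, well under the 120 s limit.

- **Pads:** the last top and scene pictures show all four lying flat in the right recesses, let go and clear of the arm. Their centres measure within about 4 mm of the block centres; the limit is 10 mm. How deep each one sits was judged from the release height and the pictures, not measured.
- **Bottles:** both look unmoved. The first and last top pictures show no change at either one beyond image noise. My hand-picked pixels for the small dark bottle's cap did differ by about 8 mm between the two pictures, but the first reading was rough.
- **Camera disagreement:** the wrist and top cameras differed by 1 to 5 mm on the same points, largest for pad_66. My first set of moves was refused for a missing twist key and moved nothing.

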